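# Put the washed slicer cartridge away in the tightest slot that takes it

## Task

Take the slicer cartridge that hangs in the yellow bay of the drying stand and try it, tongue down, on each slot of the blue rack in turn, starting at the narrowest and feeling gently for the opening, without ramming or forcing it. Leave it fully home and released in the first slot that accepts it. Leave the other two cartridges and everything else on the table where they are.

Things in the scene. Friction and masses are not known exactly. Their poses are not given: they have to be found in the camera images.
- cartridge_a: one of three lookalike slicer cartridges, 0.22 kg. Origin: centre of the tongue's lower end, z up. Metal tongue 45 mm high, square-edged, 56 to 70 mm wide (x); white shoulder plate 86 x 32 x 8 mm (z 45 to 53); red grip bar 56 (x) x 14 (y) x 40 mm (z 53 to 93), pinched across y. Tongue thickness (y, centred under the grip) unmarked, 18 mm at most, hidden in the stand; different on each
- cartridge_b: second of the three lookalike cartridges: as cartridge_a, only the tongue's thickness and width differ (the thicker, the less wide). Which cartridge hangs in the yellow bay changes from start to start
- cartridge_c: third of the three lookalike cartridges: as cartridge_a, only the tongue's thickness and width differ
- stand: grey fixed drying stand, 110 (x) x 214 (y) x 55 mm high; origin: centre of its underside, z up. Three equal bays, slots 76 (x) x 22 mm (y), at y = -70, 0, +70 mm; the one at +70 is the yellow bay (yellow edges), the others are plain. A cartridge hangs in a bay by its shoulder, its origin 45 mm below the stand's top, its x axis along the stand's
- yellow_bay (a point): centre of the yellow bay's mouth, at the stand's top face (55 mm up); axes as the stand's
- rack: blue fixed storage block, 110 (x) x 190 (y) x 60 mm high, with a ladder of four slots, open above, square-edged, 50 mm deep, closed at both ends. Origin: centre of its underside, z up. Slot centres at y = -63, -21, +21, +63 mm, narrowest first; white bars on its faces show the widths. The right slot leaves 1.6 mm of play across and 4 mm along; all others refuse the tongue
- slot1 (a point): centre of the mouth of slot 1 at the rack's top face (60 mm up); the slot is 7.6 mm wide (y) and 81 mm long (x); axes as the rack's. A cartridge that is home has its shoulder flat on the rack's top face, so its origin 45 mm below this point; the narrowest, at the ladder's start
- slot2 (a point): centre of the mouth of slot 2 at the rack's top face (60 mm up); the slot is 11.6 mm wide (y) and 74 mm long (x); axes as the rack's. A cartridge that is home has its shoulder flat on the rack's top face, so its origin 45 mm below this point
- slot3 (a point): centre of the mouth of slot 3 at the rack's top face (60 mm up); the slot is 15.6 mm wide (y) and 67 mm long (x); axes as the rack's. A cartridge that is home has its shoulder flat on the rack's top face, so its origin 45 mm below this point
- slot4 (a point): centre of the mouth of slot 4 at the rack's top face (60 mm up); the slot is 19.6 mm wide (y) and 60 mm long (x); axes as the rack's. A cartridge that is home has its shoulder flat on the rack's top face, so its origin 45 mm below this point; the widest
- bowl: steel bowl, 120 mm across, 55 mm high; a bystander. Origin at its underside
- bottle: green plastic bottle with red cap, 66 mm across, 190 mm high; a bystander. Origin at its underside
- brush: yellow-handled brush lying flat; a bystander
- mug: white mug, 80 mm across, 90 mm high; a bystander. Origin at its underside
- tumbler: red plastic tumbler, 70 mm across, 85 mm high; a bystander. Origin at its underside
- jug: clear plastic beaker, 84 mm across, 100 mm high; a bystander. Origin at its underside

How it is judged:
By the outcome, as a careful person would: the job done as asked, in the order asked, and still so for the second after the job is handed in, with the robot touching nothing.
It also fails if it takes over 72 s, if anything falls off the work surface, if the arm or the gripper's body presses on something with over 40 N, if the wrist force passes 120 N, or if a joint passes its speed limit or range.

## Robot

A 6-joint arm with a two-finger parallel gripper is mounted at the origin on the work surface. World frame = base frame: x ahead of the robot, y to its left, z up, the work surface at z = 0. Lengths are in m, angles in degrees, forces in N, time in s.
With the tool pointing down it reaches from about 0.425 to 0.95 m from the base axis. Payload 14.7 kg.
Tool frame: the origin (TCP) lies midway between the tips of the shut fingers; the grasp point (between the pads) lies 19 mm behind it (bot.grasp_offset is the distance from the TCP to the grasp point, in m); z points along the fingers, y is the line along which they close (so a half turn about z gives the same grasp; the last joint's range is limited). The gripper opens to 85 mm and grips with 20 to 120 N. Pads are 22 mm wide; open, the fingers measure 114 mm over their backs; the gripper's body (76 mm by 85 mm) begins 54 mm behind the grasp point. The pads swing forward as they close: fully open they stand 13 mm farther back than shut.
Start: joints at [71.07, 27.513, 91.461, -0, 61.026, -2.67], TCP at [0.182, 0.624, 0.231] pointing down, gripper open.
Joint ranges: [-157.49, 157.49], [-46.99, 117.5], [13.45, 153.17], [-89.5, 269.5], [5.16, 153.95], [-167.48, 167.48]. Speed limits (degrees/s): [108.29, 108.29, 136.94, 172.46, 172.46, 172.46].

## Interface

Orientations are given as a 3x3 rotation matrix whose columns are the frame's x, y, z axes.
In Python, from plant import bot gives the robot as it stands. The module is installed in compiled form; this text tells all that it offers.
- The arm moves only by the tool drive_tool, never from a script. Its argument "deltas" is a list of rows, each an object of numbers: "ax", "ay", "az": the turn, a rotation vector about the world's x, y, z in rad; "dx", "dy", "dz": the shift along the world's x, y, z in mm; "claw": the closure, from -1 (fully open) to 1 (shut). In form: [{"ax": .., "ay": .., "az": .., "dx": .., "dy": .., "dz": .., "claw": ..}, ...]. A call has 1 to 12 rows; each row is the pose to reach, as a shift and turn from the pose commanded when the call began; what a row does not reach only later rows make up. A row lasts 1/12 s, in which the tool goes at most 41.7 mm and 7.16 degrees, less where a joint would pass 70% of its speed; a pose out of reach is approached as far as the arm can. A call with a gripper value outside its range is refused whole. The fingers move at their own pace and stop on an object; the grip force is fixed at half the most. Time passes only in rows, so rows that repeat a pose let the fingers close. It gives the time, the measured TCP pose, the force, the opening and the grip force at its end, in the units of the state.
- bot.observe(): the state, without advancing time (a new reading comes with each control period).
- bot.camera(name): name is "scene" or "top"; returns a dict with "img" (384x512x3 uint8, red, green, blue), "intrinsics" (3x3 intrinsics, pixels), "R" (3x3) and "t" (3): a world point X has camera coordinates R X + t. Camera axes: x right, y down, z forward; pixel columns grow to the right and rows downward; lengths in m; the calibration is good to about 2 mm. A picture is of the moment at which its call begins. There is no depth.
- bot.sign_off(): hands the job in; it is judged then, once.
Trained networks look in a picture, given as the dict that the camera call returned (one of the last four; its "shot" number tells which), for a name from the list of things; names that differ only in an ending like _2 or _b are one class to them, and where a whole thing is asked for, a point or a joint stands for the part that bears it (a point fixed in the world has none). Each returns a list of dicts, best first, with "score" (0 to 1); they miss things now and then, are a little off and sometimes report something else, mostly with a low value. They report only what shows in the picture. A call takes as long as a camera call.
- bot.find_in(picture, name): "location" ([x, y, z] in m, in the coordinates of the camera as it stood for that picture, good to about 4 mm: the middle of the surface that is visible of it).
The state is a dict: "t": time; "joint_positions": joint angles; "dq": joint speeds; "tau": joint torques, N m; "tcp_pos": TCP position; "orientation": TCP orientation; "contact_force": force on the tool from outside, world axes, zero at the start; "wrist_torque": the same for the moment, N m; "finger_gap": opening from 0.0 (shut) to 1.0 (fully open); "grasp_force": force on a finger pad.
Only numpy, scipy, OpenCV 4.12 (cv2) and the standard library are available. Lean on these libraries where they do the work, as an engineer would, in place of code of your own. Each camera call takes 0.05 s, during which the arm holds its last target. There are 200 camera calls.

## Working session

There is one attempt and no reset: what is moved stays moved. The work goes in short steps, Python scripts to look and compute and a tool call to move; the robot and the scene stay as the last step left them, time stands still between calls to the robot, and variables do not carry over. Pictures are saved under pics/ and viewed, at most 10 in all, crops included, and the job is handed in when it is done.

Besides the shell and the picture viewer there is one more tool, called after ">>>" as a command line: name --argument value ..., lists and objects as JSON in quotes. drive_tool: Moves the arm, as the interface text tells. Its arguments: {"type":"object","properties":{"deltas":{"type":"array"}},"required":["deltas"]}

```bash
mkdir -p pics; cat > h.py <<'E'
from plant import bot
import numpy as np, cv2
def shot(n,save=None):
    p=bot.camera(n)
    if save: cv2.imwrite('pics/'+save,p['img'][:,:,::-1])
    return p
def w(p,loc): return np.array(p['R']).T@(np.array(loc)-np.array(p['t']))
def proj(p,X):
    c=np.array(p['R'])@np.array(X)+np.array(p['t']); u=np.array(p['intrinsics'])@c; return u[:2]/u[2]
def ray(p,uv,z):
    R=np.array(p['R']);o=-R.T@np.array(p['t']);d=R.T@np.linalg.solve(np.array(p['intrinsics']),[uv[0],uv[1],1.]);return o+d*(z-o[2])/d[2]
E
python3 - <<'E'
from h import *
for n in('top','scene'):
    p=shot(n,n+'1.png')
    print(n,'campos',(-np.array(p['R']).T@np.array(p['t'])).round(3))
    for k in('cartridge_a','stand','rack','yellow_bay','slot1','bottle','mug','bowl','tumbler','jug','brush'):
        print(k,[(round(d['score'],2),w(p,d['location']).round(3).tolist(),proj(p,w(p,d['location'])).round().tolist()) for d in bot.find_in(p,k)[:4]])
print(bot.observe())
E
```

```text
top campos [0.447 0.033 1.091]
cartridge_a [(0.83, [0.507, -0.262, 0.063], [368.0, 218.0]), (0.76, [0.503, -0.188, 0.062], [340.0, 220.0]), (0.72, [0.511, -0.331, 0.065], [394.0, 216.0])]
stand [(0.86, [0.51, -0.241, 0.056], [359.0, 218.0]), (0.29, [0.51, -0.263, 0.061], [368.0, 217.0])]
rack [(0.98, [0.533, 0.109, 0.058], [227.0, 211.0])]
yellow_bay [(0.92, [0.504, -0.244, 0.049], [360.0, 220.0]), (0.54, [0.699, -0.183, 0.048], [334.0, 148.0])]
slot1 [(0.68, [0.526, 0.104, 0.057], [229.0, 213.0]), (0.19, [0.703, 0.218, 0.017], [189.0, 152.0])]
bottle [(0.78, [0.424, 0.383, 0.125], [112.0, 254.0])]
mug [(0.9, [0.589, 0.448, 0.048], [100.0, 192.0]), (0.37, [0.508, -0.24, 0.057], [359.0, 218.0])]
bowl [(0.86, [0.76, 0.005, 0.022], [264.0, 130.0]), (0.53, [0.427, 0.385, 0.126], [111.0, 254.0])]
tumbler [(0.84, [0.702, -0.181, 0.049], [333.0, 147.0]), (0.58, [0.712, -0.349, 0.058], [395.0, 142.0])]
jug [(0.6, [0.712, -0.351, 0.054], [395.0, 143.0])]
brush [(0.97, [0.702, 0.22, 0.017], [188.0, 152.0])]
scene campos [ 1.126 -0.991  0.859]
cartridge_a [(0.98, [0.516, -0.341, 0.074], [166.0,
[... 950 characters left out ...]
     6.10275769e+01, -2.66953217e+00]), 'dq': array([-0.04436832,  0.06268115, -0.02588393,  0.08499248,  0.06999814,
        0.05869924]), 'tau': array([-3.31987567e-04, -9.50531888e+01, -4.30631948e+01, -1.58335938e-04,
        1.42697525e-03, -2.06420071e-05]), 'tcp_pos': array([0.18195806, 0.62398008, 0.2312957 ]), 'orientation': array([[-9.60001310e-01,  2.79995508e-01, -2.17046850e-05],
       [ 2.79995509e-01,  9.60001309e-01, -4.60098610e-05],
       [ 7.95397157e-06, -5.02467412e-05, -9.99999999e-01]]), 'contact_force': array([-0.15933511, -0.78273328, -1.2904206 ]), 'wrist_torque': array([ 0.04751079, -0.00271616,  0.00534524]), 'grasp_force': 0.0, 'finger_gap': 0.9990542695897034}
```

```bash
python3 - <<'E'
import cv2
a=cv2.imread('pics/top1.png'); b=cv2.imread('pics/scene1.png')
cv2.imwrite('pics/t1c.png',cv2.resize(a[140:290,180:440],None,fx=3,fy=3,interpolation=2)[:600,:780])
cv2.imwrite('pics/s1c.png',cv2.resize(b[130:320,120:380],None,fx=3,fy=3,interpolation=2)[:600,:780])
E
```

```text
(no output)
```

View pics/t1c.png

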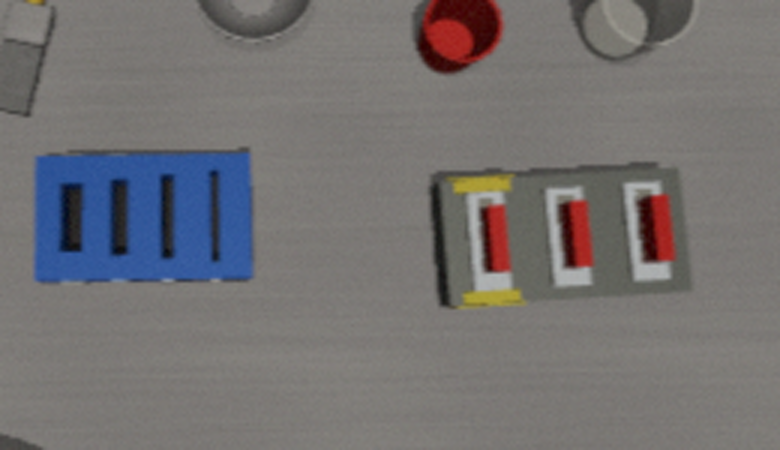

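View pics/s1c.png

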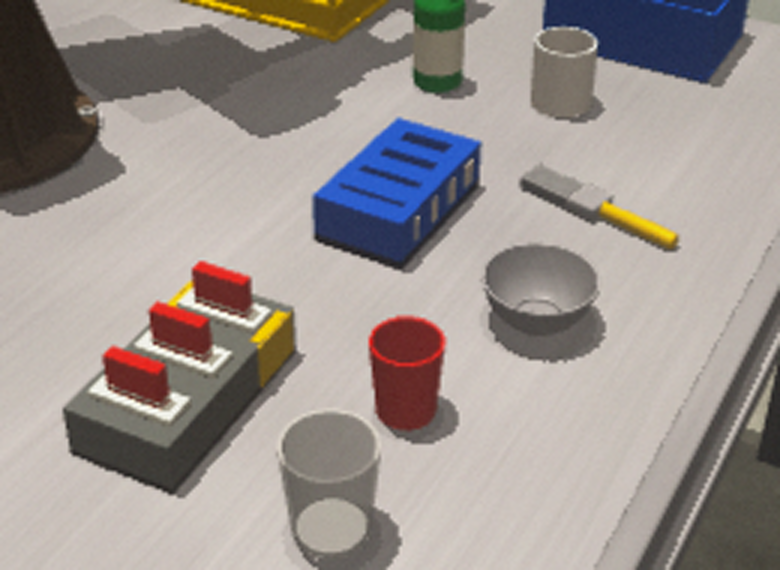

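```bash
cat > fit.py <<'E'
from h import *
from scipy.optimize import least_squares
P={n:shot(n) for n in('top','scene')}
def blobs(m,lo,hi):
    n,l,s,c=cv2.connectedComponentsWithStats(m.astype(np.uint8));return [(l==i) for i in range(1,n) if lo<=s[i,4]<=hi]
def fitpoly(pix_targets):pass
# rack: slot centres in top
I=P['top']['img'].astype(int)
blue=(I[...,2]>I[...,0]+40)
ys,xs=np.where(blue[170:260,180:270]);x0,x1,y0,y1=xs.min()+180,xs.max()+180,ys.min()+170,ys.max()+170
print('rack px',x0,x1,y0,y1)
sub=np.zeros(I.shape[:2],bool);sub[y0+4:y1-3,x0+4:x1-3]=1
# darkness-weighted subpixel centroids of slots
B=I[...,2];ref=np.median(B[sub&blue]);d=np.where(sub,np.clip(ref-B-25,0,None),0)
C=[]
for b in sorted(blobs(d>0,15,400),key=lambda b:-np.where(b)[1].mean()):
    r,c=np.where(b);wt=d[r,c];uv=(np.sum(c*wt)/wt.sum(),np.sum(r*wt)/wt.sum());X=ray(P['top'],uv,.06);C.append(X)
    print('slot',np.round(uv,2),X.round(4),'ext rows',(r.max()-r.min()+1))
C=np.array(C);v=C[-1]-C[0];print('rack yaw deg',np.degrees(np.arctan2(-v[0],v[1])),'len',np.linalg.norm(v),'mean',C.mean(0))
# white shoulders & red grips in both
for n in P:
    I=P[n]['img'].astype(int);H=cv2.cvtColor(P[n]['img'],cv2.COLOR_RGB2HSV)
    red=((H[...,0]<8)|(H[...,0]>172))&(H[...,1]>150)&(H[...,2]>70)
    for b in blobs(red,30,600):
        r,c=np.where(b);print(n,'red',len(r),c.mean().round(2),r.mean().round(2),'ray z.083',ray(P[n],(c.mean(),r.mean()),.083).round(4),cv2.minAreaRect(np.c_[c,r].astype(np.float32)))
    yel=(H[...,0]>20)&(H[...,0]<33)&(H[...,1]>120)
    for b in blobs(yel,10,600):
        r,c=np.where(b);print(n,'yel',len(r),c.mean().round(2),r.mean().round(2),ray(P[n],(c.mean(),r.mean()),.055).round(4))
E
python3 fit.py
```

```text
rack px 191 263 191 233
slot [251.17 211.65] [0.5289 0.0442 0.06  ] ext rows 32
slot [235.23 211.62] [0.5296 0.0861 0.06  ] ext rows 29
slot [219.35 212.17] [0.5287 0.1279 0.06  ] ext rows 27
slot [203.37 212.21] [0.5291 0.17   0.06  ] ext rows 23
rack yaw deg -0.10947658990682786 len 0.1257988672980021 mean [0.52907566 0.10705635 0.06      ]
top red 343 331.6 148.94 ray z.083 [ 0.6898 -0.1702  0.083 ] ((333.5000305175781, 148.0), (24.748737335205078, 24.748737335205078), 45.0)
top red 129 400.33 215.51 ray z.083 [ 0.5118 -0.3403  0.083 ] ((400.3231201171875, 215.58462524414062), (21.333974838256836, 5.953666687011719), 82.87498474121094)
top red 132 372.92 217.43 ray z.083 [ 0.5078 -0.2693  0.083 ] ((372.9504699707031, 217.5049591064453), (21.4928035736084, 5.970223426818848), 84.2894058227539)
top red 128 345.45 219.01 ray z.083 [ 0.5048 -0.1983  0.083 ] ((345.4549255371094, 219.00411987304688), (20.55161476135254, 5.975358486175537), 84.80557250976562)
top red 139 94.09 254.86 ray z.083 [0.4231 0.4427 0.083 ] ((94.0, 255.0), (12.0, 12.0), 90.0)
top yel 200 194.88 124.74 [0.769  0.
[... 156 characters left out ...]
14 0.6045 0.083 ] ((266.5, 114.0), (6.0, 7.0), 90.0)
scene red 201 193.16 224.66 ray z.083 [ 0.4983 -0.1914  0.083 ] ((193.1000213623047, 224.70001220703125), (20.871028900146484, 10.75174331665039), 18.43494987487793)
scene red 223 179.39 238.66 ray z.083 [ 0.5017 -0.2614  0.083 ] ((179.24998474121094, 238.75001525878906), (21.187259674072266, 12.016654968261719), 18.43494987487793)
scene red 250 164.76 253.96 ray z.083 [ 0.5062 -0.3309  0.083 ] ((164.5, 254.00003051757812), (22.452173233032227, 12.332883834838867), 18.434946060180664)
scene yel 143 332.28 204.31 [0.7985 0.1406 0.055 ]
scene yel 23 179.43 227.65 [ 0.4489 -0.1941  0.055 ]
scene yel 181 210.46 243.57 [ 0.5679 -0.2098  0.055 ]
```

>>> drive_tool --deltas '[{"dx": 25,"dy": -30,"dz": 10,"az": 0.1},{"dx": 50,"dy": -60,"dz": 25,"az": 0.2},{"dx": 75,"dy": -93,"dz": 40,"az": 0.3},{"dx": 97,"dy": -125,"dz": 50,"az": 0.31},{"dx": 120,"dy": -158,"dz": 50,"az": 0.31},{"dx": 142,"dy": -192,"dz": 50,"az": 0.31},{"dx": 165,"dy": -226,"dz": 50,"az": 0.31},{"dx": 187,"dy": -260,"dz": 50,"az": 0.31},{"dx": 208,"dy": -295,"dz": 50,"az": 0.31},{"dx": 225,"dy": -332,"dz": 50,"az": 0.31},{"dx": 240,"dy": -370,"dz": 50,"az": 0.31},{"dx": 252,"dy": -410,"dz": 50,"az": 0.31,"claw": -0.1}]'

```text
validation failed for argument at $.de...
```

>>> drive_tool --deltas '[{"ax": 0,"ay": 0,"az": 0.1,"dx": 25,"dy": -30,"dz": 10,"claw": -1},{"ax": 0,"ay": 0,"az": 0.2,"dx": 50,"dy": -60,"dz": 25,"claw": -1},{"ax": 0,"ay": 0,"az": 0.3,"dx": 75,"dy": -93,"dz": 40,"claw": -1},{"ax": 0,"ay": 0,"az": 0.333,"dx": 97,"dy": -125,"dz": 50,"claw": -0.1},{"ax": 0,"ay": 0,"az": 0.333,"dx": 120,"dy": -158,"dz": 50,"claw": -0.1},{"ax": 0,"ay": 0,"az": 0.333,"dx": 142,"dy": -192,"dz": 50,"claw": -0.1},{"ax": 0,"ay": 0,"az": 0.333,"dx": 165,"dy": -226,"dz": 50,"claw": -0.1},{"ax": 0,"ay": 0,"az": 0.333,"dx": 187,"dy": -260,"dz": 50,"claw": -0.1},{"ax": 0,"ay": 0,"az": 0.333,"dx": 208,"dy": -295,"dz": 50,"claw": -0.1},{"ax": 0,"ay": 0,"az": 0.333,"dx": 225,"dy": -332,"dz": 50,"claw": -0.1},{"ax": 0,"ay": 0,"az": 0.333,"dx": 240,"dy": -370,"dz": 50,"claw": -0.1},{"ax": 0,"ay": 0,"az": 0.333,"dx": 252,"dy": -410,"dz": 50,"claw": -0.1}]'

```text
t: 2.3
tcp_pos: [0.4348, 0.2124, 0.2815]
orientation: [[-0.999, -0.049, 0.001], [-0.049, 0.999, 0.0], [-0.001, 0.0, -1.0]]
contact_force: [1.4, 0.2, -0.1]
finger_gap: 0.553
grasp_force: 0.0
```

>>> drive_tool --deltas '[{"ax": 0,"ay": 0,"az": 0,"dx": 7,"dy": -38,"dz": 0,"claw": -0.1},{"ax": 0,"ay": 0,"az": 0,"dx": 14,"dy": -76,"dz": 0,"claw": -0.1},{"ax": 0,"ay": 0,"az": 0,"dx": 21,"dy": -114,"dz": 0,"claw": -0.1},{"ax": 0,"ay": 0,"az": 0,"dx": 28,"dy": -152,"dz": -10,"claw": -0.1},{"ax": 0,"ay": 0,"az": 0,"dx": 35,"dy": -190,"dz": -20,"claw": -0.1},{"ax": 0,"ay": 0,"az": 0,"dx": 42,"dy": -228,"dz": -30,"claw": -0.1},{"ax": 0,"ay": 0,"az": 0,"dx": 49,"dy": -266,"dz": -40,"claw": -0.1},{"ax": 0,"ay": 0,"az": 0,"dx": 56,"dy": -304,"dz": -50,"claw": -0.1},{"ax": 0,"ay": 0,"az": 0,"dx": 63,"dy": -342,"dz": -60,"claw": -0.1},{"ax": 0,"ay": 0,"az": 0,"dx": 70,"dy": -380,"dz": -70,"claw": -0.1},{"ax": 0,"ay": 0,"az": 0,"dx": 70,"dy": -411,"dz": -80,"claw": -0.1},{"ax": 0,"ay": 0,"az": 0,"dx": 70,"dy": -411,"dz": -110,"claw": -0.1}]'

```text
t: 3.3
tcp_pos: [0.5066, -0.203, 0.1734]
orientation: [[-0.999, -0.046, 0.006], [-0.046, 0.999, -0.004], [-0.006, -0.004, -1.0]]
contact_force: [1.6, -0.2, 0.4]
finger_gap: 0.55
grasp_force: 0.0
```

```bash
python3 - <<'E'
from h import *
o=bot.observe();print(o['t'],o['tcp_pos'],o['contact_force'])
p=shot('top');q=shot('scene')
a=np.hstack([cv2.resize(p['img'][170:270,300:420],None,fx=3.3,fy=3.3),cv2.resize(q['img'][170:270,130:250],None,fx=3.3,fy=3.3)])
cv2.imwrite('pics/g1.png',a[:,:,::-1])
E
```

```text
3.3 [ 0.50661304 -0.20300381  0.1733963 ] [ 1.58322948 -0.191726    0.37019014]
```

View pics/g1.png

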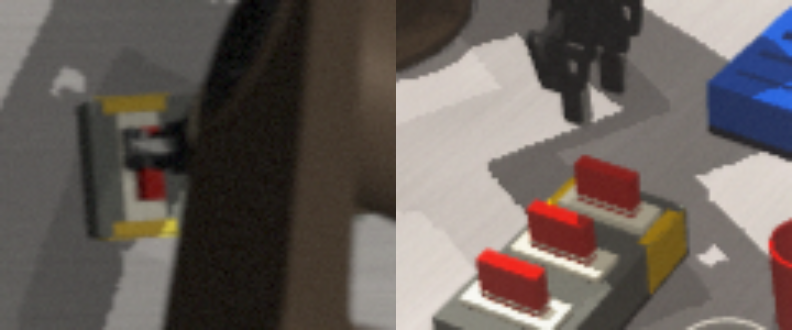

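>>> drive_tool --deltas '[{"ax": 0,"ay": 0,"az": 0,"dx": 0,"dy": 0,"dz": -25,"claw": -0.1},{"ax": 0,"ay": 0,"az": 0,"dx": 0,"dy": 0,"dz": -50,"claw": -0.1},{"ax": 0,"ay": 0,"az": 0,"dx": 0,"dy": 0,"dz": -75,"claw": -0.1},{"ax": 0,"ay": 0,"az": 0,"dx": 0,"dy": 0,"dz": -90,"claw": -0.1},{"ax": 0,"ay": 0,"az": 0,"dx": 0,"dy": 0,"dz": -99,"claw": -0.1},{"ax": 0,"ay": 0,"az": 0,"dx": 0,"dy": 0,"dz": -99,"claw": 0.2},{"ax": 0,"ay": 0,"az": 0,"dx": 0,"dy": 0,"dz": -99,"claw": 0.5},{"ax": 0,"ay": 0,"az": 0,"dx": 0,"dy": 0,"dz": -99,"claw": 1},{"ax": 0,"ay": 0,"az": 0,"dx": 0,"dy": 0,"dz": -99,"claw": 1},{"ax": 0,"ay": 0,"az": 0,"dx": 0,"dy": 0,"dz": -99,"claw": 1},{"ax": 0,"ay": 0,"az": 0,"dx": 0,"dy": 0,"dz": -99,"claw": 1},{"ax": 0,"ay": 0,"az": 0,"dx": 0,"dy": 0,"dz": -99,"claw": 1}]'

```text
t: 4.4
tcp_pos: [0.5047, -0.197, 0.0736]
orientation: [[-0.999, -0.049, 0.002], [-0.049, 0.999, -0.001], [-0.002, -0.001, -1.0]]
contact_force: [-0.1, 3.7, 8.8]
finger_gap: 0.156
grasp_force: 62.4
```

>>> drive_tool --deltas '[{"ax": 0,"ay": 0,"az": 0,"dx": 0,"dy": 0,"dz": 10,"claw": 1},{"ax": 0,"ay": 0,"az": 0,"dx": 0,"dy": 0,"dz": 30,"claw": 1},{"ax": 0,"ay": 0,"az": 0,"dx": 0,"dy": 0,"dz": 55,"claw": 1},{"ax": 0,"ay": 0,"az": 0,"dx": 0,"dy": 0,"dz": 80,"claw": 1},{"ax": 0,"ay": 0,"az": -0.05,"dx": 5,"dy": 20,"dz": 95,"claw": 1},{"ax": 0,"ay": 0,"az": -0.05,"dx": 10,"dy": 50,"dz": 95,"claw": 1},{"ax": 0,"ay": 0,"az": -0.051,"dx": 15,"dy": 80,"dz": 95,"claw": 1},{"ax": 0,"ay": 0,"az": -0.051,"dx": 20,"dy": 110,"dz": 95,"claw": 1},{"ax": 0,"ay": 0,"az": -0.051,"dx": 24,"dy": 130,"dz": 95,"claw": 1},{"ax": 0,"ay": 0,"az": -0.051,"dx": 24,"dy": 140,"dz": 95,"claw": 1},{"ax": 0,"ay": 0,"az": -0.051,"dx": 24,"dy": 140,"dz": 95,"claw": 1},{"ax": 0,"ay": 0,"az": -0.051,"dx": 24,"dy": 140,"dz": 95,"claw": 1}]'

```text
t: 5.4
tcp_pos: [0.5279, -0.0569, 0.1678]
orientation: [[-1.0, 0.001, 0.0], [0.001, 1.0, -0.0], [-0.0, -0.0, -1.0]]
contact_force: [0.1, -0.3, -2.8]
finger_gap: 0.155
grasp_force: 60.7
```

```bash
python3 - <<'E'
from h import *
o=bot.observe();print(o['t'],o['tcp_pos'],o['orientation'].round(4),o['contact_force'],o['finger_gap'])
q=shot('scene');p=shot('top');np.savez('h1.npz',s=q['img'],t=p['img'])
T=o['tcp_pos'];b=T+[0,0,-.0636]
for X in ([-.035,0,0],[.035,0,0],[0,0,0],[.043,-.016,.053],[-.043,-.016,.053],[.043,.016,.045],[.028,-.007,.093]): print(X,proj(q,b+X).round(1),proj(p,b+X).round(1))
u,v=proj(q,b+[0,0,.04]).astype(int);print(u,v)
cv2.imwrite('pics/h1.png',cv2.resize(q['img'][v-40:v+40,u-45:u+45],None,fx=7,fy=7,interpolation=cv2.INTER_CUBIC)[:,:,::-1])
E
```

```text
5.4 [ 0.52788453 -0.05694605  0.16784076] [[-1.e+00  6.e-04  4.e-04]
 [ 6.e-04  1.e+00 -3.e-04]
 [-4.e-04 -3.e-04 -1.e+00]] [ 0.08467932 -0.29259979 -2.8310597 ] 0.1551103747933243
[-0.035, 0, 0] [216.8 195.2] [291.4 224. ]
[0.035, 0, 0] [236.5 201.6] [290.7 196.3]
[0, 0, 0] [226.5 198.3] [291.  210.1]
[0.043, -0.016, 0.053] [235.8 190. ] [299.2 190.3]
[-0.043, -0.016, 0.053] [210.9 182.2] [300.2 226.2]
[0.043, 0.016, 0.045] [241.4 187.2] [285.6 191. ]
[0.028, -0.007, 0.093] [232.7 175.5] [297.4 194.5]
226 187
```

View pics/h1.png

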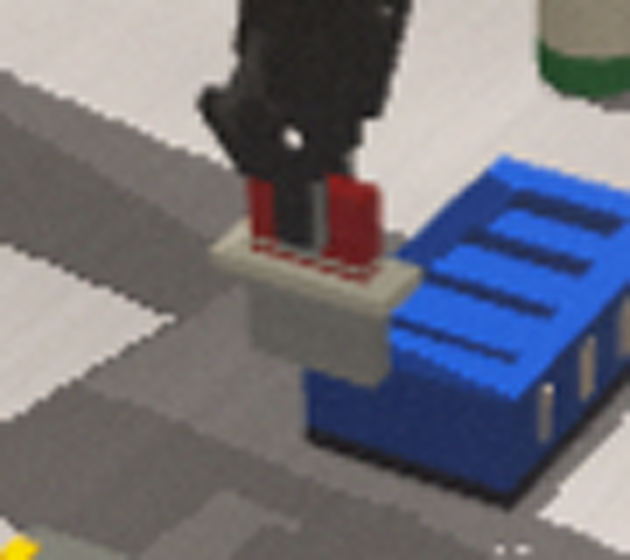

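>>> drive_tool --deltas '[{"ax": 0,"ay": 0,"az": 0,"dx": 0,"dy": 25,"dz": 0,"claw": 1},{"ax": 0,"ay": 0,"az": 0,"dx": 0,"dy": 50,"dz": 0,"claw": 1},{"ax": 0,"ay": 0,"az": 0,"dx": 0,"dy": 75,"dz": 0,"claw": 1},{"ax": 0,"ay": 0,"az": 0,"dx": 0,"dy": 95,"dz": -10,"claw": 1},{"ax": 0,"ay": 0,"az": 0,"dx": 0,"dy": 101,"dz": -25,"claw": 1},{"ax": 0,"ay": 0,"az": 0,"dx": 0,"dy": 101,"dz": -36,"claw": 1},{"ax": 0,"ay": 0,"az": 0,"dx": 0,"dy": 101,"dz": -40,"claw": 1},{"ax": 0,"ay": 0,"az": 0,"dx": 0,"dy": 101,"dz": -41,"claw": 1},{"ax": 0,"ay": 0,"az": 0,"dx": 0,"dy": 101,"dz": -42,"claw": 1},{"ax": 0,"ay": 0,"az": 0,"dx": 0,"dy": 101,"dz": -42,"claw": 1}]'

```text
t: 6.33
tcp_pos: [0.5283, 0.0434, 0.1257]
orientation: [[-1.0, 0.003, 0.001], [0.003, 1.0, -0.0], [-0.001, -0.0, -1.0]]
contact_force: [0.4, 0.2, -2.4]
finger_gap: 0.157
grasp_force: 60.6
```

```bash
python3 - <<'E'
from h import *
o=bot.observe();print(o['t'],o['tcp_pos'],o['contact_force'],o['finger_gap'])
q=shot('scene');p=shot('top')
u,v=proj(q,o['tcp_pos']+[0,0,-.03]).astype(int)
a=cv2.resize(q['img'][v-40:v+40,u-45:u+45],None,fx=4.4,fy=4.4,interpolation=cv2.INTER_CUBIC)
u,v=proj(p,o['tcp_pos']+[0,0,-.05]).astype(int);print(u,v)
b=cv2.resize(p['img'][v-40:v+40,u-45:u+45],None,fx=4.4,fy=4.4,interpolation=cv2.INTER_CUBIC)
cv2.imwrite('pics/h2.png',np.hstack([a,b])[:,:,::-1])
E
```

```text
6.3333 [0.52831523 0.04338588 0.12570998] [ 0.38044543  0.1727927  -2.37450213] 0.15726010942313456
251 211
```

View pics/h2.png

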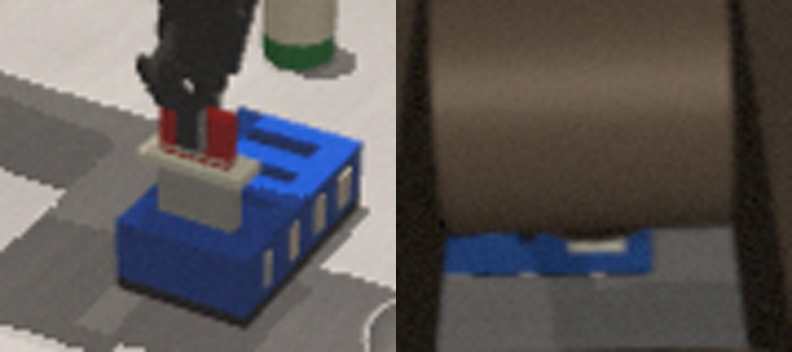

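>>> drive_tool --deltas '[{"ax": 0,"ay": 0,"az": 0,"dx": 0,"dy": 0.5,"dz": -0.5,"claw": 1},{"ax": 0,"ay": 0,"az": 0,"dx": 0,"dy": 0.5,"dz": -1,"claw": 1},{"ax": 0,"ay": 0,"az": 0,"dx": 0,"dy": 0.5,"dz": -1.5,"claw": 1},{"ax": 0,"ay": 0,"az": 0,"dx": 0,"dy": 0.5,"dz": -2,"claw": 1},{"ax": 0,"ay": 0,"az": 0,"dx": 0,"dy": 0.5,"dz": -2.5,"claw": 1},{"ax": 0,"ay": 0,"az": 0,"dx": 0,"dy": 0.5,"dz": -2.5,"claw": 1}]'

```text
t: 6.93
tcp_pos: [0.5281, 0.0447, 0.1235]
orientation: [[-1.0, 0.002, 0.001], [0.002, 1.0, 0.0], [-0.001, 0.0, -1.0]]
contact_force: [-3.6, -0.4, 12.3]
finger_gap: 0.154
grasp_force: 63.0
```

>>> drive_tool --deltas '[{"ax": 0,"ay": 0,"az": 0,"dx": 0,"dy": 0.7,"dz": 0.2,"claw": 1},{"ax": 0,"ay": 0,"az": 0,"dx": 0,"dy": 1.4,"dz": 0.2,"claw": 1},{"ax": 0,"ay": 0,"az": 0,"dx": 0,"dy": 2,"dz": 0.2,"claw": 1},{"ax": 0,"ay": 0,"az": 0,"dx": 0,"dy": 1.4,"dz": 0.2,"claw": 1},{"ax": 0,"ay": 0,"az": 0,"dx": 0,"dy": 0.7,"dz": 0.2,"claw": 1},{"ax": 0,"ay": 0,"az": 0,"dx": 0,"dy": 0,"dz": 0.2,"claw": 1},{"ax": 0,"ay": 0,"az": 0,"dx": 0,"dy": -0.7,"dz": 0.2,"claw": 1},{"ax": 0,"ay": 0,"az": 0,"dx": 0,"dy": -1.4,"dz": 0.2,"claw": 1},{"ax": 0,"ay": 0,"az": 0,"dx": 0,"dy": -2,"dz": 0.2,"claw": 1},{"ax": 0,"ay": 0,"az": 0,"dx": 0,"dy": -1,"dz": 0.2,"claw": 1},{"ax": 0,"ay": 0,"az": 0,"dx": 0,"dy": 0,"dz": 0.2,"claw": 1},{"ax": 0,"ay": 0,"az": 0,"dx": 0,"dy": 0,"dz": 0.2,"claw": 1}]'

```text
t: 7.93
tcp_pos: [0.5286, 0.0444, 0.1235]
orientation: [[-1.0, 0.001, 0.001], [0.001, 1.0, -0.0], [-0.001, -0.0, -1.0]]
contact_force: [-1.0, -3.5, 6.0]
finger_gap: 0.156
grasp_force: 61.9
```

>>> drive_tool --deltas '[{"ax": 0,"ay": 0,"az": 0,"dx": 0,"dy": 0,"dz": 4,"claw": 1},{"ax": 0,"ay": 0,"az": 0,"dx": 0,"dy": 0,"dz": 12,"claw": 1},{"ax": 0,"ay": 0,"az": 0,"dx": 0.5,"dy": 20,"dz": 12,"claw": 1},{"ax": 0,"ay": 0,"az": 0,"dx": 0.5,"dy": 38,"dz": 12,"claw": 1},{"ax": 0,"ay": 0,"az": 0,"dx": 0.5,"dy": 42,"dz": 12,"claw": 1},{"ax": 0,"ay": 0,"az": 0,"dx": 0.5,"dy": 42,"dz": 6,"claw": 1},{"ax": 0,"ay": 0,"az": 0,"dx": 0.5,"dy": 42,"dz": 3,"claw": 1},{"ax": 0,"ay": 0,"az": 0,"dx": 0.5,"dy": 42,"dz": 2,"claw": 1},{"ax": 0,"ay": 0,"az": 0,"dx": 0.5,"dy": 42,"dz": 1.2,"claw": 1},{"ax": 0,"ay": 0,"az": 0,"dx": 0.5,"dy": 42,"dz": 0.6,"claw": 1},{"ax": 0,"ay": 0,"az": 0,"dx": 0.5,"dy": 42,"dz": 0,"claw": 1},{"ax": 0,"ay": 0,"az": 0,"dx": 0.5,"dy": 42,"dz": 0,"claw": 1}]'

```text
t: 8.93
tcp_pos: [0.5283, 0.0861, 0.1234]
orientation: [[-1.0, 0.002, -0.0], [0.002, 1.0, -0.0], [0.0, -0.0, -1.0]]
contact_force: [-3.3, -0.7, 7.8]
finger_gap: 0.151
grasp_force: 62.4
```

>>> drive_tool --deltas '[{"ax": 0,"ay": 0,"az": 0,"dx": 0,"dy": 0.4,"dz": -0.2,"claw": 1},{"ax": 0,"ay": 0,"az": 0,"dx": 0,"dy": 0.8,"dz": -0.2,"claw": 1},{"ax": 0,"ay": 0,"az": 0,"dx": 0,"dy": 1.2,"dz": -0.2,"claw": 1},{"ax": 0,"ay": 0,"az": 0,"dx": 0,"dy": 1.6,"dz": -0.2,"claw": 1},{"ax": 0,"ay": 0,"az": 0,"dx": 0,"dy": 2,"dz": -0.2,"claw": 1},{"ax": 0,"ay": 0,"az": 0,"dx": 0,"dy": 2.4,"dz": -0.2,"claw": 1},{"ax": 0,"ay": 0,"az": 0,"dx": 0,"dy": 2.4,"dz": -0.2,"claw": 1}]'

```text
t: 9.52
tcp_pos: [0.5289, 0.0883, 0.1235]
orientation: [[-1.0, 0.002, 0.001], [0.002, 1.0, -0.001], [-0.001, -0.001, -1.0]]
contact_force: [-1.2, -4.4, 8.8]
finger_gap: 0.151
grasp_force: 62.3
```

>>> drive_tool --deltas '[{"ax": 0,"ay": 0,"az": 0,"dx": 0,"dy": -0.6,"dz": 0,"claw": 1},{"ax": 0,"ay": 0,"az": 0,"dx": 0,"dy": -1.2,"dz": 0,"claw": 1},{"ax": 0,"ay": 0,"az": 0,"dx": 0,"dy": -1.8,"dz": 0,"claw": 1},{"ax": 0,"ay": 0,"az": 0,"dx": 0,"dy": -2.4,"dz": 0,"claw": 1},{"ax": 0,"ay": 0,"az": 0,"dx": 0,"dy": -2.8,"dz": 0,"claw": 1},{"ax": 0,"ay": 0,"az": 0,"dx": 0,"dy": -3.2,"dz": 0,"claw": 1},{"ax": 0,"ay": 0,"az": 0,"dx": 0,"dy": -3.6,"dz": 0,"claw": 1},{"ax": 0,"ay": 0,"az": 0,"dx": 0,"dy": -4,"dz": 0,"claw": 1},{"ax": 0,"ay": 0,"az": 0,"dx": 0,"dy": -4.4,"dz": 0,"claw": 1},{"ax": 0,"ay": 0,"az": 0,"dx": 0,"dy": -4.8,"dz": 0,"claw": 1},{"ax": 0,"ay": 0,"az": 0,"dx": 0,"dy": -4.8,"dz": 0,"claw": 1}]'

```text
t: 10.43
tcp_pos: [0.5292, 0.0843, 0.1235]
orientation: [[-1.0, 0.003, 0.002], [0.003, 1.0, 0.001], [-0.002, 0.001, -1.0]]
contact_force: [-0.6, 5.0, 7.4]
finger_gap: 0.154
grasp_force: 62.0
```

>>> drive_tool --deltas '[{"ax": 0,"ay": 0,"az": 0,"dx": 1,"dy": 0,"dz": 0,"claw": 1},{"ax": 0,"ay": 0,"az": 0,"dx": 2,"dy": 0.4,"dz": 0,"claw": 1},{"ax": 0,"ay": 0,"az": 0,"dx": 2,"dy": 0.9,"dz": 0,"claw": 1},{"ax": 0,"ay": 0,"az": 0,"dx": 2,"dy": 1.4,"dz": 0,"claw": 1},{"ax": 0,"ay": 0,"az": 0,"dx": 2,"dy": 1.9,"dz": 0,"claw": 1},{"ax": 0,"ay": 0,"az": 0,"dx": 2,"dy": 2.4,"dz": 0,"claw": 1},{"ax": 0,"ay": 0,"az": 0,"dx": 2,"dy": 2.9,"dz": 0,"claw": 1},{"ax": 0,"ay": 0,"az": 0,"dx": 2,"dy": 3.4,"dz": 0,"claw": 1},{"ax": 0,"ay": 0,"az": 0,"dx": 2,"dy": 3.9,"dz": 0,"claw": 1},{"ax": 0,"ay": 0,"az": 0,"dx": 2,"dy": 4.4,"dz": 0,"claw": 1},{"ax": 0,"ay": 0,"az": 0,"dx": 2,"dy": 4.8,"dz": 0,"claw": 1},{"ax": 0,"ay": 0,"az": 0,"dx": 2,"dy": 4.8,"dz": 0,"claw": 1}]'

```text
t: 11.43
tcp_pos: [0.5309, 0.0883, 0.1235]
orientation: [[-1.0, 0.002, 0.001], [0.002, 1.0, -0.001], [-0.001, -0.001, -1.0]]
contact_force: [-2.2, -4.2, 9.3]
finger_gap: 0.155
grasp_force: 62.3
```

>>> drive_tool --deltas '[{"ax": 0,"ay": 0,"az": 0,"dx": -2,"dy": 0,"dz": 0,"claw": 1},{"ax": 0,"ay": 0,"az": 0,"dx": -4,"dy": -0.4,"dz": 0,"claw": 1},{"ax": 0,"ay": 0,"az": 0,"dx": -4,"dy": -0.9,"dz": 0,"claw": 1},{"ax": 0,"ay": 0,"az": 0,"dx": -4,"dy": -1.4,"dz": 0,"claw": 1},{"ax": 0,"ay": 0,"az": 0,"dx": -4,"dy": -1.9,"dz": 0,"claw": 1},{"ax": 0,"ay": 0,"az": 0,"dx": -4,"dy": -2.4,"dz": 0,"claw": 1},{"ax": 0,"ay": 0,"az": 0,"dx": -4,"dy": -2.9,"dz": 0,"claw": 1},{"ax": 0,"ay": 0,"az": 0,"dx": -4,"dy": -3.4,"dz": 0,"claw": 1},{"ax": 0,"ay": 0,"az": 0,"dx": -4,"dy": -3.9,"dz": 0,"claw": 1},{"ax": 0,"ay": 0,"az": 0,"dx": -4,"dy": -4.4,"dz": 0,"claw": 1},{"ax": 0,"ay": 0,"az": 0,"dx": -4,"dy": -4.8,"dz": 0,"claw": 1},{"ax": 0,"ay": 0,"az": 0,"dx": -4,"dy": -4.8,"dz": 0,"claw": 1}]'

```text
t: 12.43
tcp_pos: [0.5271, 0.0846, 0.1235]
orientation: [[-1.0, 0.002, 0.002], [0.002, 1.0, 0.001], [-0.002, 0.001, -1.0]]
contact_force: [-0.5, 6.7, 9.5]
finger_gap: 0.15
grasp_force: 62.4
```

```bash
python3 - <<'E'
from h import *
d=np.load('h1.npz');q=bot.camera('scene') # calibration
b=np.array([.5279,-.0569,.1678-.0636])
# intensity profile along x over the front face (y=-6) at heights, rectified
f=d['s'].astype(np.float32)
xs=np.arange(-.050,.0521,.002)
def prof(z,y):
    uv=np.array([proj(q,b+[x,y,z]) for x in xs],np.float32)
    return cv2.remap(f,uv[:,0].reshape(1,-1),uv[:,1].reshape(1,-1),1)[0].round().astype(int)
t=np.mean([prof(z,-.006) for z in (.012,.018,.024,.03)],axis=0).astype(int)
s=prof(.049,-.016)
for x,a,c in zip(xs,t,s): print(round(x*1000),a,c)
E
```

```text
-50 [107 102  98] [98 95 90]
-48 [108 103  99] [102  97  92]
-46 [109 104 100] [107 101  95]
-44 [111 105 101] [115 109  99]
-42 [112 106 102] [121 115 103]
-40 [113 107 103] [125 119 105]
-38 [114 108 104] [126 120 107]
-36 [112 107 103] [127 122 109]
-34 [106 102  97] [126 121 107]
-32 [100  97  92] [125 121 106]
-30 [95 93 87] [125 121 106]
-28 [94 91 86] [127 122 107]
-26 [95 91 86] [126 122 106]
-24 [94 91 86] [125 120 105]
-22 [94 91 86] [125 119 106]
-20 [95 92 87] [125 120 105]
-18 [96 92 87] [127 121 105]
-16 [95 92 86] [128 122 107]
-14 [94 91 86] [128 123 108]
-12 [94 91 86] [127 122 107]
-10 [94 91 85] [126 121 107]
-8 [94 90 85] [127 121 106]
-6 [94 91 86] [128 122 107]
-4 [94 91 86] [128 122 107]
-2 [94 91 86] [126 120 106]
0 [94 91 86] [125 118 106]
2 [95 92 87] [126 119 106]
4 [94 92 87] [127 120 106]
6 [94 91 86] [127 121 106]
8 [93 91 86] [125 120 106]
10 [93 91 86] [123 119 105]
12 [94 91 86] [124 119 106]
14 [94 91 86] [125 120 106]
16 [94 91 86] [127 121 107]
18 [94 91 87] [127 122 107]
20 [94 91 87] [125 121 106]
22 [95 92 88] [124 120 106]
24 [95 92 87] [125 119 106]
26 [94 92 86] [126 120 106]
28 [94 91 85] [126 121 106]
30 [92 90 85] [125 120 106]
32 [89 88 85] [123 118 105]
34 [85 85 87] [122 117 105]
36 [ 76  83 100] [123 118 106]
38 [ 62  78 117] [125 120 107]
40 [ 42  70 138] [125 121 107]
42 [ 36  69 147] [113 113 111]
44 [ 35  70 148] [ 93 101 122]
46 [ 36  69 146] [ 62  88 149]
48 [ 36  69 145] [ 44  77 157]
50 [ 37  69 147] [ 36  72 155]
52 [ 37  70 148] [ 37  77 170]
```

>>> drive_tool --deltas '[{"ax": 0,"ay": 0,"az": 0,"dx": 0,"dy": 0,"dz": 4,"claw": 1},{"ax": 0,"ay": 0,"az": 0,"dx": 0,"dy": 0,"dz": 12,"claw": 1},{"ax": 0,"ay": 0,"az": 0,"dx": 2,"dy": 20,"dz": 12,"claw": 1},{"ax": 0,"ay": 0,"az": 0,"dx": 2,"dy": 40,"dz": 12,"claw": 1},{"ax": 0,"ay": 0,"az": 0,"dx": 2,"dy": 44.4,"dz": 12,"claw": 1},{"ax": 0,"ay": 0,"az": 0,"dx": 2,"dy": 44.4,"dz": 6,"claw": 1},{"ax": 0,"ay": 0,"az": 0,"dx": 2,"dy": 44.4,"dz": 3,"claw": 1},{"ax": 0,"ay": 0,"az": 0,"dx": 2,"dy": 44.4,"dz": 2,"claw": 1},{"ax": 0,"ay": 0,"az": 0,"dx": 2,"dy": 44.4,"dz": 1.2,"claw": 1},{"ax": 0,"ay": 0,"az": 0,"dx": 2,"dy": 44.4,"dz": 0.6,"claw": 1},{"ax": 0,"ay": 0,"az": 0,"dx": 2,"dy": 44.4,"dz": 0,"claw": 1},{"ax": 0,"ay": 0,"az": 0,"dx": 2,"dy": 44.4,"dz": 0,"claw": 1}]'

```text
t: 13.48
tcp_pos: [0.5284, 0.1282, 0.1227]
orientation: [[-1.0, 0.002, -0.0], [0.002, 1.0, -0.0], [0.0, -0.0, -1.0]]
contact_force: [0.6, -0.8, -2.9]
finger_gap: 0.152
grasp_force: 60.6
```

>>> drive_tool --deltas '[{"ax": 0,"ay": 0,"az": 0,"dx": 0,"dy": 0,"dz": -1,"claw": 1},{"ax": 0,"ay": 0,"az": 0,"dx": 0,"dy": 0,"dz": -2,"claw": 1},{"ax": 0,"ay": 0,"az": 0,"dx": 0,"dy": 0,"dz": -3,"claw": 1},{"ax": 0,"ay": 0,"az": 0,"dx": 0,"dy": 0,"dz": -4,"claw": 1},{"ax": 0,"ay": 0,"az": 0,"dx": 0,"dy": 0,"dz": -4,"claw": 1}]'

```text
t: 13.9
tcp_pos: [0.5284, 0.1284, 0.1186]
orientation: [[-1.0, 0.002, -0.0], [0.002, 1.0, -0.0], [0.0, -0.0, -1.0]]
contact_force: [0.1, -4.6, -3.8]
finger_gap: 0.15
grasp_force: 60.4
```

>>> drive_tool --deltas '[{"ax": 0,"ay": 0,"az": 0,"dx": 0,"dy": -0.4,"dz": -2,"claw": 1},{"ax": 0,"ay": 0,"az": 0,"dx": 0,"dy": -0.4,"dz": -5,"claw": 1},{"ax": 0,"ay": 0,"az": 0,"dx": 0,"dy": -0.4,"dz": -8,"claw": 1},{"ax": 0,"ay": 0,"az": 0,"dx": 0,"dy": -0.4,"dz": -11,"claw": 1},{"ax": 0,"ay": 0,"az": 0,"dx": 0,"dy": -0.4,"dz": -14,"claw": 1},{"ax": 0,"ay": 0,"az": 0,"dx": 0,"dy": -0.4,"dz": -17,"claw": 1},{"ax": 0,"ay": 0,"az": 0,"dx": 0,"dy": -0.4,"dz": -20,"claw": 1},{"ax": 0,"ay": 0,"az": 0,"dx": 0,"dy": -0.4,"dz": -20,"claw": 1}]'

```text
t: 14.57
tcp_pos: [0.5283, 0.1282, 0.0981]
orientation: [[-1.0, 0.002, -0.001], [0.002, 1.0, -0.0], [0.001, -0.0, -1.0]]
contact_force: [1.6, -1.1, -4.1]
finger_gap: 0.154
grasp_force: 60.4
```

Free descent; go on to just above home, then settle gently.

>>> drive_tool --deltas '[{"ax": 0,"ay": 0,"az": 0,"dx": 0,"dy": 0,"dz": -3,"claw": 1},{"ax": 0,"ay": 0,"az": 0,"dx": 0,"dy": 0,"dz": -6,"claw": 1},{"ax": 0,"ay": 0,"az": 0,"dx": 0,"dy": 0,"dz": -9,"claw": 1},{"ax": 0,"ay": 0,"az": 0,"dx": 0,"dy": 0,"dz": -12,"claw": 1},{"ax": 0,"ay": 0,"az": 0,"dx": 0,"dy": 0,"dz": -15,"claw": 1},{"ax": 0,"ay": 0,"az": 0,"dx": 0,"dy": 0,"dz": -17,"claw": 1},{"ax": 0,"ay": 0,"az": 0,"dx": 0,"dy": 0,"dz": -18,"claw": 1},{"ax": 0,"ay": 0,"az": 0,"dx": 0,"dy": 0,"dz": -18.7,"claw": 1},{"ax": 0,"ay": 0,"az": 0,"dx": 0,"dy": 0,"dz": -19.2,"claw": 1},{"ax": 0,"ay": 0,"az": 0,"dx": 0,"dy": 0,"dz": -19.7,"claw": 1},{"ax": 0,"ay": 0,"az": 0,"dx": 0,"dy": 0,"dz": -19.7,"claw": 1}]'

```text
t: 15.48
tcp_pos: [0.5284, 0.1282, 0.0791]
orientation: [[-1.0, 0.002, -0.0], [0.002, 1.0, 0.0], [0.0, 0.0, -1.0]]
contact_force: [0.0, -1.1, -4.0]
finger_gap: 0.153
grasp_force: 60.6
```

>>> drive_tool --deltas '[{"ax": 0,"ay": 0,"az": 0,"dx": 0,"dy": 0,"dz": -0.4,"claw": 1},{"ax": 0,"ay": 0,"az": 0,"dx": 0,"dy": 0,"dz": -0.8,"claw": 1},{"ax": 0,"ay": 0,"az": 0,"dx": 0,"dy": 0,"dz": -1.0,"claw": 1},{"ax": 0,"ay": 0,"az": 0,"dx": 0,"dy": 0,"dz": -1.0,"claw": 1}]'

```text
t: 15.82
tcp_pos: [0.5285, 0.1283, 0.0786]
orientation: [[-1.0, 0.002, 0.0], [0.002, 1.0, 0.0], [-0.0, 0.0, -1.0]]
contact_force: [-3.2, -1.4, 6.9]
finger_gap: 0.153
grasp_force: 62.0
```

>>> drive_tool --deltas '[{"ax": 0,"ay": 0,"az": 0,"dx": 0,"dy": 0,"dz": 0.5,"claw": 0.5},{"ax": 0,"ay": 0,"az": 0,"dx": 0,"dy": 0,"dz": 0.5,"claw": 0.2},{"ax": 0,"ay": 0,"az": 0,"dx": 0,"dy": 0,"dz": 0.5,"claw": -0.1},{"ax": 0,"ay": 0,"az": 0,"dx": 0,"dy": 0,"dz": 0.5,"claw": -0.1},{"ax": 0,"ay": 0,"az": 0,"dx": 0,"dy": 0,"dz": 0.5,"claw": -0.1},{"ax": 0,"ay": 0,"az": 0,"dx": 0,"dy": 0,"dz": 0.5,"claw": -0.1},{"ax": 0,"ay": 0,"az": 0,"dx": 0,"dy": 0,"dz": 10,"claw": -0.1},{"ax": 0,"ay": 0,"az": 0,"dx": 0,"dy": 0,"dz": 30,"claw": -0.1},{"ax": 0,"ay": 0,"az": 0,"dx": 0,"dy": 0,"dz": 55,"claw": -0.1},{"ax": 0,"ay": 0,"az": 0,"dx": 0,"dy": 0,"dz": 85,"claw": -0.1},{"ax": 0,"ay": 0,"az": 0,"dx": 0,"dy": 0,"dz": 115,"claw": -0.1},{"ax": 0,"ay": 0,"az": 0,"dx": 0,"dy": 0,"dz": 140,"claw": -0.1}]'

```text
t: 16.82
tcp_pos: [0.5286, 0.1282, 0.2209]
orientation: [[-1.0, 0.002, 0.001], [0.002, 1.0, 0.0], [-0.001, 0.0, -1.0]]
contact_force: [1.1, -0.2, 0.2]
finger_gap: 0.552
grasp_force: 0.0
```

>>> drive_tool --deltas '[{"ax": 0,"ay": 0,"az": 0,"dx": -5,"dy": -30,"dz": 20,"claw": -0.1},{"ax": 0,"ay": 0,"az": 0,"dx": -10,"dy": -60,"dz": 30,"claw": -0.1},{"ax": 0,"ay": 0,"az": 0,"dx": -15,"dy": -90,"dz": 30,"claw": -0.1},{"ax": 0,"ay": 0,"az": 0,"dx": -20,"dy": -120,"dz": 30,"claw": -0.1},{"ax": 0,"ay": 0,"az": 0,"dx": -20,"dy": -150,"dz": 30,"claw": -0.1},{"ax": 0,"ay": 0,"az": 0,"dx": -20,"dy": -170,"dz": 30,"claw": -0.1},{"ax": 0,"ay": 0,"az": 0,"dx": -20,"dy": -170,"dz": 30,"claw": -0.1},{"ax": 0,"ay": 0,"az": 0,"dx": -20,"dy": -170,"dz": 30,"claw": -0.1}]'

```text
t: 17.48
tcp_pos: [0.5083, -0.0427, 0.2487]
orientation: [[-1.0, 0.004, 0.0], [0.004, 1.0, 0.0], [-0.0, 0.0, -1.0]]
contact_force: [1.0, 0.8, 0.2]
finger_gap: 0.552
grasp_force: 0.0
```

```bash
python3 - <<'E'
from h import *
q=shot('scene');p=shot('top');o=bot.observe();print(o['t'],o['tcp_pos'])
for x in('cartridge_a',): print([(round(d['score'],2),w(p,d['location']).round(3).tolist()) for d in bot.find_in(p,x)],[(round(d['score'],2),w(q,d['location']).round(3).tolist()) for d in bot.find_in(q,x)])
h=np.array([.5285,.128,.06])
for X in ([-.043,-.016,.008],[.043,-.016,.008],[.043,.016,.008]): print(proj(q,h+X).round(1))
a=cv2.resize(q['img'][120:320,130:350],None,fx=1.8,fy=2.0,interpolation=2);b=cv2.resize(p['img'][140:260,170:310],None,fx=2.8,fy=400/120,interpolation=2)
cv2.imwrite('pics/f.png',np.hstack([a,b])[:,:,::-1])
E
```

```text
17.5833 [ 0.50839466 -0.04137659  0.24848649]
[(0.95, [0.526, 0.128, 0.071]), (0.74, [0.513, -0.338, 0.103]), (0.22, [0.486, -0.36, 0.053])] [(0.87, [0.521, -0.342, 0.074]), (0.66, [0.535, 0.125, 0.081]), (0.64, [0.51, -0.272, 0.073])]
[242.3 179.3]
[264.8 186. ]
[269.2 181.6]
```

View pics/f.png

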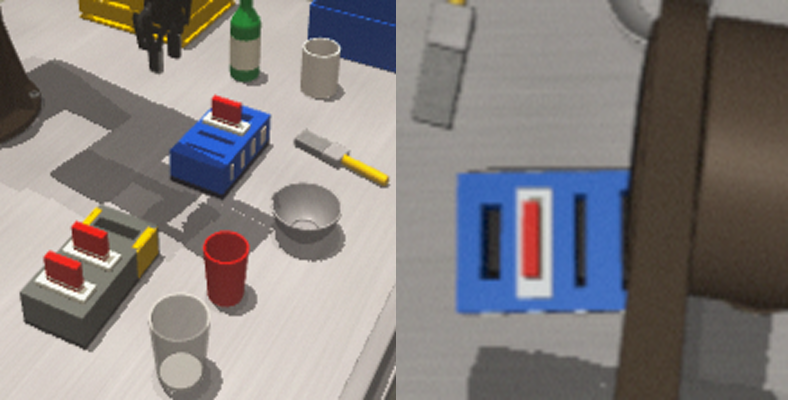

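The cartridge stands upright in slot 3 with its shoulder flat on the rack (left view about (227,120)). The other cartridges and the bystanders haven't moved, and the gripper is clear.

```bash
python3 -c "
from plant import bot
print(bot.sign_off())"
```

```text
the job is handed in; nothing more can be done
None
```

The cartridge from the yellow bay is fully home and released in slot 3: slots 1 and 2 refused it on gentle feeling, nothing else was moved, and the job was handed in at about 18 s.

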